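# Hold the last cottle board against a plaster-mould box for clamping

## Task

Lift the wide white board up and off its hooks, stand it upright on the grey casting board across the open front of the mould box, centred and flat against both wall ends, and ease it in gently. Press it there with a steady push of about 10 newtons for a couple of seconds, and finish while still holding and pressing it so, ready for a colleague to clamp it; leave everything else where it is.

Things in the scene. Friction and masses are not known exactly. Their poses are not given: they have to be found in the camera images.
- wide_board: white laminated board, the missing front wall of the mould box: 15 mm thick (its x), 150 mm wide (y), 100 mm high (z), 0.1 to 0.21 kg, both faces alike. Two round 24 mm holes, centred 40 mm either side of the middle and 22 mm below the top edge; it hangs by these on two prongs of the rack, top edge level, about 188 mm above the bench. Origin: centre of its bottom edge; z up
- board_top (a point): middle of the wide board's top edge, half way through the thickness, 100 mm above the board's origin; a good place to grip, between the holes
- narrow_board: bare plywood board of a smaller set, 15 x 116 x 100 mm with the same holes, hanging at the rack's other place: leave alone. Origin: centre of its bottom edge; z up, x through the thickness
- rack: wooden hook rack screwed to the bench: foot plank 120 x 400 x 18 mm, two posts and a back rail 30 mm high, 400 mm wide, its middle 175 mm above the bench, its front face at x = 32 mm; nothing higher than 200 mm. The prongs point to -x, towards the robot. Either board may hang at either place. Origin: on the bench, 65 mm in front of the foot plank's centre; y along the rail, z up
- place_a (a point): the +y place of the rack. Two round steel prongs, 7 mm thick, 80 mm apart (40 mm either side of this point along the rack's y), point to the rack's -x: level for 30 mm from this point, then bent up to a tip 40 mm from it and 9 mm higher. To come off, a board is raised 9 to 17 mm (13 is best), then drawn 60 mm along the rack's -x. Point: midway between the prong axes, 175 mm above the bench
- place_b (a point): the -y place of the rack, its two prongs the same as at place_a. Point: midway between the prong axes, 175 mm above the bench
- casting_board: grey laminated base board, 240 x 240 x 15 mm, screwed to the bench, its top 15 mm above the bench; it reaches 80 mm out in front of the mould box's open front. Origin: on the bench, directly below the mould box's origin, with the same axes
- mould_box: three rigid, fixed white walls, 15 mm thick, 100 mm high, on the casting board: two sides 150 mm apart over their outer faces (120 mm inside) and a back. The front, towards the robot, is open; a clay model 60 mm high stands 47 mm behind it. Origin: middle of the opening, in the plane of the wall ends, at the casting board's top; x points into the box (the push direction), y along the opening, z up
- seat (a point): where the wide board's origin belongs when it is flat against both wall ends, centred and standing on the casting board: 7.5 mm in front of the mould box's origin, same axes. The board's x is then parallel to this x, either way round
- bottle: teal drinks bottle, 66 mm across, 160 mm high, standing; origin at the centre of its foot. Leave alone
- bar_clamp: orange and black bar clamp lying on the bench, about 250 x 100 x 30 mm, origin under the middle of its bar. Leave alone
- loop_tool: wooden-handled wire loop tool lying on the bench, 170 mm long, 12 mm thick, origin under its middle. Leave alone
Things that resemble listed ones, but are neither listed nor needed, are in the scene too. What is shaped like the wide_board but turquoise is not meant.

How it is judged (in metres and radians):
On the way, in this order (a step that is already met when the one before it is completed fails the run):
1. the wide board is held by the fingers, off the hooks and clear of the rack (contact force between the fingers and wide_board above 1 N and contact force between wide_board and rack below 0.1 N and distance of wide_board from where it was at the start of the episode above 0.07 m), for 0.1 s.
2. the wide board is pressed flat against the wall ends with 5 to 18 N for 2 s (contact force between wide_board and mould_box between 5 and 18 N and x of wide_board in the frame of mould_box between -0.0105 and -0.0045 m and y of wide_board in the frame of mould_box between -0.008 and 0.008 m and z of wide_board in the frame of mould_box between -0.003 and 0.004 m and angle between wide_board's own z axis and vertical below 0.052 rad and angle between the x axis of wide_board and the x axis of mould_box, either way round below 0.04 rad and contact force between the fingers and wide_board above 2 N and contact force between wide_board and rack below 0.1 N), for 2 s.
At the end, for the whole second after the job is handed in: Wide board upright (3 deg), foot within 4 mm of the casting board, flat against both wall ends (2.3 deg, 3 mm), centred within 8 mm, pushed against the mould box walls with 5 to 18 N, still held or pushed by the fingers and off the rack (all of step 2); the arm keeps its last pose, push and grip.
It fails at once if the wide board is rammed against the mould box with more than 40 N (contact force between wide_board and mould_box above 40 N).
It fails at once if the narrow board, bottle, clamp or loop tool is moved more than 20 mm (distance of any of narrow_board, bottle, bar_clamp, loop_tool from where it was at the start of the episode above 0.02 m).
It also fails if it takes over 70 s, if anything falls off the work surface, if the arm or the gripper's body presses on something with over 40 N, if the wrist force passes 120 N, or if a joint passes its speed limit or range.

## Robot

A 7-joint arm with a two-finger parallel gripper is mounted at the origin on the work surface. World frame = base frame: x ahead of the robot, y to its left, z up, the work surface at z = 0. Lengths are in mm, angles in rad, forces in N, time in s.
With the tool pointing down it reaches from about 400 to 850 mm from the base axis. Payload 10.4 kg.
Tool frame: the origin (TCP) lies at the centre of the arm's flange, where the gripper is bolted on; the fingertips stand 182 mm ahead of it and the grasp point (between the pads) lies 164 mm ahead of it (ctrl.grip_depth is the distance from the TCP to the grasp point, in mm); z points along the fingers, y is the line along which they close (so a half turn about z gives the same grasp; the last joint's range is limited). The gripper opens to 87 mm and grips with 3 to 60 N. Pads are 19 mm wide; open, the fingers measure 117 mm over their backs; the gripper's body (75 mm by 190 mm) begins 51 mm behind the grasp point.
Start: joints at [1.254, 0.332, -0.065, 1.46, 0.022, 1.35, -0.088], TCP at [181.008, -598.221, 404.776] pointing down, gripper open.
Joint ranges: [-2.6, 2.6], [-0.5, 2.12], [-1.47, 1.34], [0.16, 2.42], [-1.27, 4.41], [0.06, 2.06], [-2.6, 2.6]. Speed limits (rad/s): [2.22, 2.22, 2.79, 2.79, 3.14, 3.14, 3.14].

## Interface

Orientations are given as a unit quaternion [w, x, y, z].
In Python, from cell import ctrl, cams gives the robot as it stands. The module is installed in compiled form; this text tells all that it offers.
- The arm moves only by the tool send_rows, never from a script. Its argument "targets" is a list that holds one entry, the list of rows, each a list of 7 numbers: the opening, from -1 (shut) to 1 (fully open), then the shift along the tool's x, y, z normalised to -1 to 1, where 1 is 0.4 m, then the turn, a rotation vector about the tool's x, y, z normalised to -1 to 1, where 1 is 30 degrees. In form: [[[claw, tx, ty, tz, rx, ry, rz], ...]]. A call has 1 to 10 rows; each row shifts and turns the commanded pose from where the row before left it, along the tool's axes as they then stand; what a row does not reach is not made up. A row lasts 1/10 s, in which the tool goes at most 50 mm and 8.59 degrees, less where a joint would pass 70% of its speed; a pose out of reach is approached as far as the arm can. A call with a number of a shift or a turn outside -1 to 1 is refused whole. A call with a gripper value outside its range is refused whole. The fingers move at their own pace and stop on an object; "newtons" is the grip in N (left out, the last holds). Time passes only in rows, so rows that do not move let the fingers close. It gives the time, the measured TCP pose, the force, the opening and the grip force at its end, in the units of the state.
- ctrl.get_state(): the state, without advancing time (a new reading comes with each control period).
- cams.capture(name): name is "side" or "top" or "wrist"; returns a dict with "pixels" (420x560x3 uint8, blue, green, red), "K" (3x3 intrinsics, pixels), "R" (3x3) and "t" (3): a world point X has camera coordinates R X + t. Camera axes: x right, y down, z forward; pixel columns grow to the right and rows downward; lengths in mm; the calibration is good to about 2 mm. A picture is of the moment at which its call begins. There is no depth.
- ctrl.job_done(): hands the job in; it is judged then, once.
The state is a dict: "clock": time; "q": joint angles; "joint_vel": joint speeds; "joint_torque": joint torques, N m; "position": TCP position; "tcp_rot": TCP orientation; "contact_force": force on the tool from outside, world axes, zero at the start; "ft_torque": the same for the moment, N m; "opening": finger opening in mm; "finger_force": force on a finger pad.
Only numpy, scipy, OpenCV 4.12 (cv2) and the standard library are available. Lean on these libraries where they do the work, as an engineer would, in place of code of your own. Each camera call takes 0.05 s, during which the arm holds its last target. There are 200 camera calls.

## Working session

There is one attempt and no reset: what is moved stays moved. The work goes in short steps, Python scripts to look and compute and a tool call to move; the robot and the scene stay as the last step left them, time stands still between calls to the robot, and variables do not carry over. Pictures are saved under pics/ and viewed, at most 10 in all, crops included, and the job is handed in when it is done.

Besides the shell and the picture viewer there is one more tool, called after "Request:" as name([rows], argument=value, ...), one row to a line, values as JSON. send_rows: Moves the arm, as the interface text tells. Scaled input: -1 to 1 covers 0.4 m each way for a shift and 30 degrees each way for a turn. Its arguments: {"type":"object","properties":{"targets":{"type":"array","items":{"type":"array","items":{"type":"array","items":{"type":"number"}}}},"newtons":{"type":"number"}},"required":["targets"]}

```bash
mkdir -p pics
python3 - <<'E'
from cell import ctrl,cams
import cv2,numpy as np
for n in("top","side"):
    c=cams.capture(n); cv2.imwrite(f"pics/{n}0.png",cv2.resize(c["pixels"],(800,600),interpolation=cv2.INTER_CUBIC))
    np.savez(f"{n}.npz",**c); print(n,c["K"].tolist(),c["R"].round(5).tolist(),c["t"].round(2).tolist())
s=ctrl.get_state();print({k:np.round(v,3).tolist() for k,v in s.items()})
E
```

```text
top [[418.8446203420494, 0.0, 279.3933651336901], [0.0, 418.8446203420494, 209.47434199968694], [0.0, 0.0, 1.0]] [[0.00386, -0.99999, -0.0004], [-0.98738, -0.00375, -0.15831], [0.15831, 0.00101, -0.98739]] [-74.84, 578.27, 1066.71]
side [[465.3238647053378, 0.0, 276.99797544778136], [0.0, 465.3238647053378, 200.84590102613092], [0.0, 0.0, 1.0]] [[-0.91532, -0.40272, 0.00162], [-0.20925, 0.47216, -0.85632], [0.34409, -0.78415, -0.51645]] [520.88, 269.6, 1045.15]
{'clock': 0.1, 'q': [1.254, 0.333, -0.065, 1.461, 0.022, 1.35, -0.088], 'joint_vel': [-0.001, -0.001, 0.001, -0.002, 0.001, -0.002, 0.001], 'joint_torque': [0.002, -62.455, 0.025, -39.072, -0.061, 0.037, 0.0], 'position': [180.976, -598.102, 404.066], 'tcp_rot': [-0.001, 0.989, 0.146, -0.0], 'contact_force': [0.661, 0.259, -0.662], 'ft_torque': [-0.054, -0.01, 0.003], 'finger_force': 0.0, 'opening': 87.087}
```

View pics/top0.png

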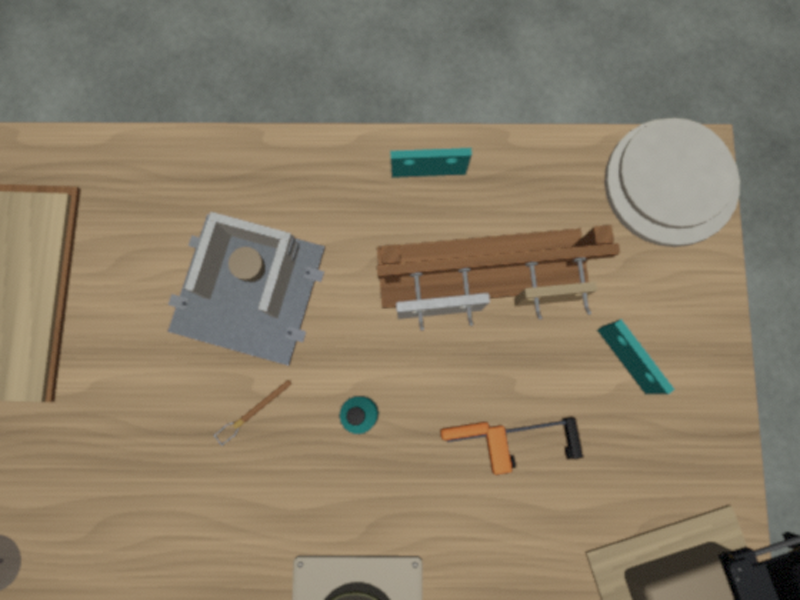

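View pics/side0.png

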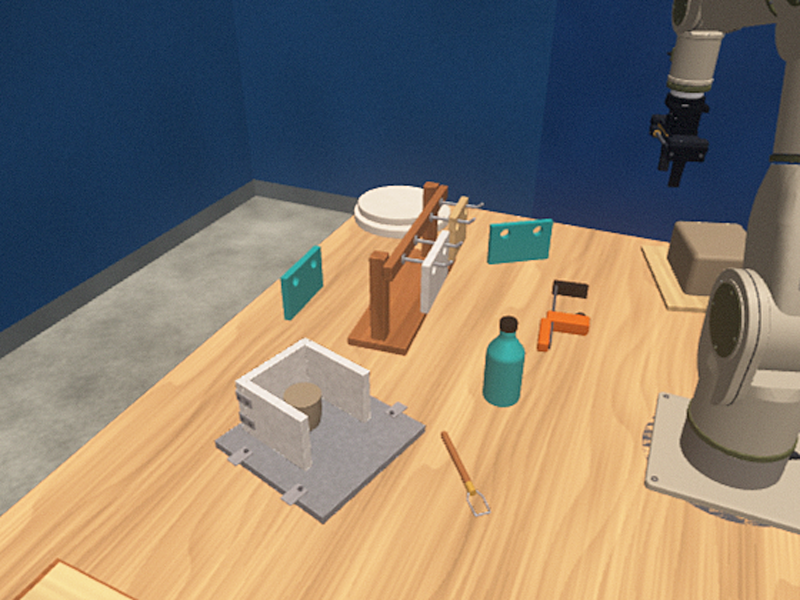

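The top view shows the wide board on the left (+y) prongs at about (397–490, 293–318). The mould box is at about (185–325, 212–362), with its opening towards the image bottom. The bottle is at (358, 415). Next I'll enlarge the two places that matter.

Run:
```python
import cv2,numpy as np
p=np.load("top.npz")["pixels"]
a=cv2.resize(p[190:240,270:350],(800,500),interpolation=cv2.INTER_CUBIC)
b=cv2.resize(p[140:260,110:235],None,fx=5,fy=5,interpolation=cv2.INTER_CUBIC)
cv2.imwrite("pics/a.png",a);cv2.imwrite("pics/b.png",b)
```

```text
(no output)
```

View pics/a.png

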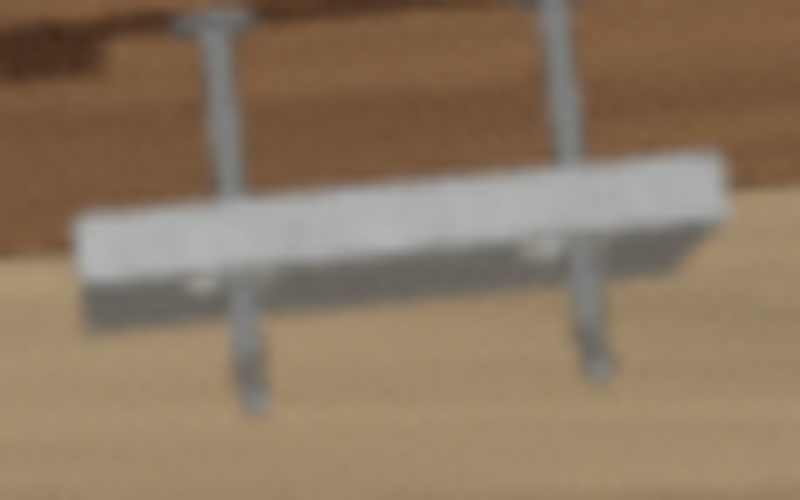

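View pics/b.png

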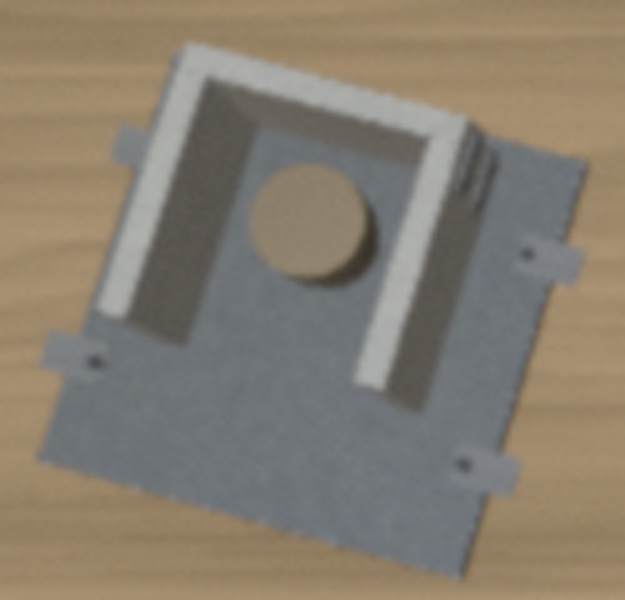

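Crop a shows the board's top-face corners at (75,218), (722,150), (727,216) and (82,283). Crop b shows the wall-end top corners at (97,308), (125,320), (355,380) and (384,388), and the back corners at (185,42) and (468,117). The casting board corners are at (40,458), (462,578) and (587,158).

```bash
cat > h.py <<'E'
import numpy as np
from scipy.optimize import least_squares
def ray(c,uv,z):
    d=c["R"].T@np.linalg.inv(c["K"])@np.array([*uv,1.]); o=-c["R"].T@c["t"]
    return (o+d*(z-o[2])/d[2])[:2]
def fit(m,P,x0):
    f=lambda p:(np.array(m)@np.array([[np.cos(p[2]),np.sin(p[2])],[-np.sin(p[2]),np.cos(p[2])]])+p[:2]-P).ravel()
    r=least_squares(f,x0); return r.x,r.fun.reshape(-1,2).round(1).tolist()
E
python3 - <<'E'
from h import *
c=np.load("top.npz")
nat=lambda u,s,o:((np.array(u)+.5)/s-.5+o)
A=[ray(c,nat(u,10,[270,190]),188) for u in[(75,218),(722,150),(727,216),(82,283)]]
r=fit([(7.5,75),(7.5,-75),(-7.5,-75),(-7.5,75)],A,[600,0,0]);print("board",r)
h=float(r[0][2]);print("prong tips etc", [ray(c,nat(u,10,[270,190]),z) for u,z in[((255,405),184),((600,372),184),((217,25),175),((555,5),175)]])
B=[ray(c,nat(u,5,[110,140]),115) for u in[(97,308),(125,320),(355,380),(384,388),(185,42),(468,117)]]
print("mould raw",np.round(B,1).tolist())
r=fit([(0,75),(0,60),(0,-60),(0,-75)],B[:4],[600,250,0]);print("mould front",r)
C=[ray(c,nat(u,5,[110,140]),15) for u in[(40,458),(462,578),(587,158)]]
print(fit([(-80,120),(-80,-120),(160,-120)],C,[600,250,0]))
for n,uv,z in[("bottle",(358,415),150)]: print(n,ray(c,nat(uv,800/560,[0,0]),z))
E
```

```text
board (array([ 5.51977502e+02, -1.42944577e+02,  1.08771475e-01]), [[-0.1, -0.2], [-0.3, 0.6], [0.2, -0.2], [0.2, -0.1]])
prong tips etc [array([ 508.53714585, -109.04003224]), array([ 516.49385457, -188.67274517]), array([ 599.63883592, -100.5857211 ]), array([ 604.75791302, -180.43591173])]
mould raw [[587.0, 303.1], [581.0, 288.8], [551.1, 172.7], [547.2, 158.1], [725.0, 266.6], [686.1, 120.9]]
mould front (array([ 5.66579196e+02,  2.30668272e+02, -2.61561953e-01]), [[-1.0, 0.0], [1.1, -0.1], [-0.1, 0.0], [-0.0, 0.1]])
(array([ 5.67471920e+02,  2.29744767e+02, -2.64117819e-01]), [[-0.7, 0.9], [0.5, 0.1], [0.1, -0.9]])
bottle [370.51832184  -5.93944487]
```

```bash
cat >> h.py <<'E'
from scipy.spatial.transform import Rotation as Ro
def goto(x,y,z,yaw):
    "tool-frame units to bring TCP to x,y,z with tool y at heading yaw (tool down)"
    from cell import ctrl
    s=ctrl.get_state(); w=s["tcp_rot"]; R=Ro.from_quat([w[1],w[2],w[3],w[0]])
    T=Ro.from_matrix(np.array([[-np.sin(yaw),np.cos(yaw),0],[np.cos(yaw),np.sin(yaw),0],[0,0,-1]]).T)
    d=np.array([x,y,z])-s["position"]
    print("pos",np.round(s["position"],1),"F",np.round(s["contact_force"],1),"open",round(float(s["opening"]),1),"t",s["clock"],"q",np.round(s["q"],2))
    print("shift units now-axes",np.round(R.inv().apply(d)/400,4),"target-axes",np.round(T.inv().apply(d)/400,4),"turn units",np.round((R.inv()*T).as_rotvec(degrees=True)/30,4))
E
python3 -c "
from h import *
goto(552,-143,420,.105)"
```

```text
pos [ 181.  -598.1  404.1] F [ 0.7  0.3 -0.7] open 87.1 t 0.1 q [ 1.25  0.33 -0.06  1.46  0.02  1.35 -0.09]
shift units now-axes [ 1.2173 -0.8204 -0.0389] target-axes [ 1.0343  1.0417 -0.0398] turn units [-2.0000e-03 -1.5000e-03 -2.6393e+00]
```

Request:
send_rows([
  [[0,0,0,-0.05,0,0,-0.264],[0,0,0,-0.05,0,0,-0.264],[0,0,0,0,0,0,-0.264],[0,0,0,0,0,0,-0.264],[0,0,0,0,0,0,-0.264],[0,0,0,0,0,0,-0.264],[0,0,0,0,0,0,-0.264],[0,0,0,0,0,0,-0.264],[0,0,0,0,0,0,-0.264],[0,0,0,0,0,0,-0.264]],
])

```text
clock: 1.1
position: [181.0, -598.2, 444.3]
tcp_rot: [-0.0, 0.667, 0.745, 0.0]
contact_force: [0.6, 0.2, -0.2]
opening: 43.7
finger_force: 0.0
```

```bash
python3 -c "
from h import *
goto(552,-143,420,.105)"
```

```text
pos [ 181.  -598.2  444.3] F [ 0.6  0.2 -0.2] open 43.7 t 1.1 q [ 1.39  0.33 -0.24  1.39  0.08  1.43  1.26]
shift units now-axes [1.0281 1.048  0.0614] target-axes [1.0345 1.0417 0.0607] turn units [-0.0002 -0.0014  0.0115]
```

Request:
send_rows([
  [[0,0.07,0.07,0,0,0,0],[0,0.07,0.07,0,0,0,0],[0,0.07,0.07,0,0,0,0],[0,0.07,0.07,0,0,0,0],[0,0.07,0.07,0,0,0,0],[0,0.07,0.07,0,0,0,0],[0,0.07,0.07,0,0,0,0],[0,0.07,0.07,0,0,0,0],[0,0.07,0.07,0,0,0,0],[0,0.07,0.07,0,0,0,0]],
])

```text
clock: 2.1
position: [430.7, -288.9, 444.6]
tcp_rot: [-0.0, 0.669, 0.743, -0.0]
contact_force: [0.6, -1.4, 0.3]
opening: 43.8
finger_force: 0.0
```

Request:
send_rows([
  [[0,0.07,0.07,0,0,0,0],[0,0.07,0.07,0,0,0,0],[0,0.07,0.07,0,0,0,0],[0,0.06,0.07,0,0,0,0],[0,0.05,0.06,0,0,0,0],[0,0,0,0,0,0,0],[0,0,0,0,0,0,0]],
])

```text
clock: 2.8
position: [552.0, -148.3, 444.2]
tcp_rot: [-0.001, 0.668, 0.744, -0.0]
contact_force: [-0.2, -1.1, 0.3]
opening: 43.6
finger_force: 0.0
```

Run:
```python
from h import *
from cell import ctrl,cams
import cv2
goto(552,-143,420,.105)
c=cams.capture("wrist");np.savez("w1.npz",**c)
cv2.imwrite("pics/w1.png",c["pixels"])
for p in [(552,-143,188),(508.5,-109,184)]:
    k=c["K"]@(c["R"]@np.array(p)+c["t"]);print(k[:2]/k[2])
```

```text
pos [ 552.  -148.3  444.2] F [-0.2 -1.1  0.3] open 43.6 t 2.8 q [ 0.73  0.26 -0.65  1.52  0.16  1.42  0.17]
shift units now-axes [0.0132 0.0015 0.0605] target-axes [0.0132 0.0014 0.0605] turn units [-0.0017 -0.0011  0.0033]
[282.67564892 210.14576977]
[221.40372266 150.93802254]
```

View pics/w1.png

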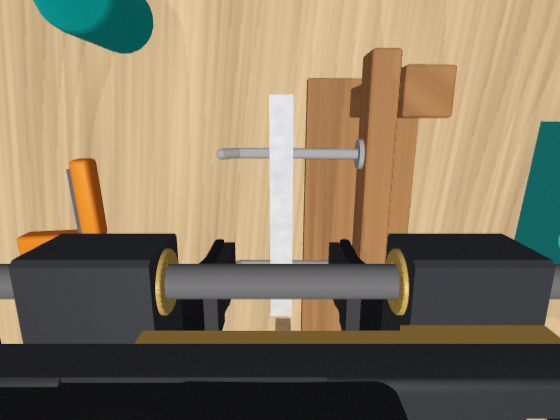

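The wrist view shows the board's top edge running straight at columns 270–294, rows 94–316, midway between the fingers. The prongs are at rows 153 and 263, clear of the pads. Next I descend and grip.

Request:
send_rows([
  [[0,0.018,0,0.05,0,0,0],[0,0,0,0.05,0,0,0],[0,0,0,0.05,0,0,0],[0,0,0,0.05,0,0,0],[0,0,0,0.04,0,0,0],[0,0,0,0.027,0,0,0],[0,0,0,0,0,0,0],[0,0,0,0,0,0,0]],
])

```text
clock: 3.65
position: [551.0, -142.2, 338.5]
tcp_rot: [0.0, 0.669, 0.743, -0.0]
contact_force: [1.5, 0.2, -0.2]
opening: 43.2
finger_force: 0.0
```

Request:
send_rows([
  [[-0.5,0,0,0,0,0,0],[-0.7,0,0,0,0,0,0],[-1,0,0,0,0,0,0],[-1,0,0,0,0,0,0],[-1,0,0,0,0,0,0],[-1,0,0,0,0,0,0],[-1,0,0,0,0,0,0],[-1,0,0,0,0,0,0]],
], newtons=30)

```text
clock: 4.45
position: [551.1, -141.6, 338.1]
tcp_rot: [0.0, 0.669, 0.743, 0.0]
contact_force: [-1.4, 0.4, 2.1]
opening: 14.9
finger_force: 30.0
```

Request:
send_rows([
  [[-1,0,0,-0.011,0,0,0],[-1,0,0,-0.011,0,0,0],[-1,0,0,-0.011,0,0,0],[-1,0,0,0,0,0,0],[-1,0,0,0,0,0,0]],
])

```text
clock: 4.95
position: [551.1, -141.6, 351.3]
tcp_rot: [0.0, 0.669, 0.743, 0.0]
contact_force: [-0.1, 0.3, -1.6]
opening: 14.9
finger_force: 30.0
```

Run:
```python
from h import *
from cell import ctrl,cams
import cv2
goto(491.5,-147,352,.1)
c=cams.capture("side");p=c["pixels"][120:240,230:360]
cv2.imwrite("pics/s1.png",cv2.resize(p,None,fx=5,fy=5,interpolation=cv2.INTER_CUBIC))
```

```text
pos [ 551.1 -141.6  351.3] F [-0.1  0.3 -1.6] open 14.9 t 4.95 q [ 0.71  0.31 -0.65  1.66  0.2   1.24  0.13]
shift units now-axes [ 0.0023 -0.1495 -0.0019] target-axes [ 0.0015 -0.1495 -0.0018] turn units [0.0005 0.0005 0.01  ]
```

View pics/s1.png

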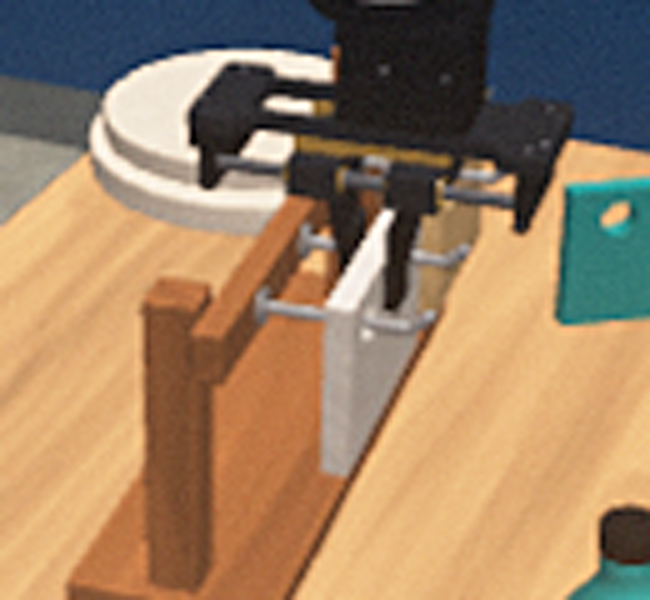

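The board is held level and raised in the fingers. The prong passes through the middle of the hole, at about (370, 320). Next I draw it out.

Request:
send_rows([
  [[-1,0,-0.018,0,0,0,0],[-1,0,-0.018,0,0,0,0],[-1,0,-0.018,0,0,0,0],[-1,0,-0.018,0,0,0,0],[-1,0,-0.018,0,0,0,0],[-1,0,-0.018,0,0,0,0],[-1,0,-0.018,0,0,0,0],[-1,0,-0.018,0,0,0,0],[-1,0,-0.018,0,0,0,0],[-1,0,-0.018,0,0,0,0]],
])

```text
clock: 6.0
position: [478.9, -149.2, 351.2]
tcp_rot: [0.0, 0.669, 0.743, -0.0]
contact_force: [-0.2, 0.5, -1.3]
opening: 14.9
finger_force: 30.0
```

Run:
```python
from h import *
c,s=np.cos(.263),np.sin(.263)
# mould (567,230.2), yaw -.263 ; stand-off 60 mm in front of seat
d=67.5; goto(567-d*c,230.2+d*s,450,-.263)
```

```text
pos [ 478.9 -149.2  351.2] F [-0.2  0.5 -1.3] open 14.9 t 6.0 q [ 0.82  0.15 -0.65  1.82  0.1   1.2   0.24]
shift units now-axes [ 0.9809  0.1614 -0.2471] target-axes [ 0.9732 -0.2026 -0.2471] turn units [2.000e-04 2.000e-04 7.034e-01]
```

Request:
send_rows([
  [[-1,0,0,-0.06,0,0,0],[-1,0,0,-0.06,0,0,0],[-1,0,0,-0.06,0,0,0],[-1,0,0,-0.06,0,0,0],[-1,0,0,0,0,0,0.1],[-1,0,0,0,0,0,0.15],[-1,0,0,0,0,0,0.15],[-1,0,0,0,0,0,0.15],[-1,0,0,0,0,0,0.15],[-1,0,0,0,0,0,0]],
])

```text
clock: 7.0
position: [479.2, -149.1, 447.2]
tcp_rot: [0.0, 0.794, 0.609, 0.0]
contact_force: [-0.2, -0.2, -0.8]
opening: 14.8
finger_force: 30.0
```

Request:
send_rows([
  [[-1,0.04,-0.02,0,0,0,0],[-1,0.08,-0.02,0,0,0,0],[-1,0.08,-0.02,0,0,0,0],[-1,0.08,-0.02,0,0,0,0],[-1,0.08,-0.02,0,0,0,0],[-1,0.08,-0.02,0,0,0,0],[-1,0.08,-0.02,0,0,0,0],[-1,0.08,-0.02,0,0,0,0],[-1,0.08,-0.02,0,0,0,0],[-1,0.08,-0.02,0,0,0,0]],
])

```text
clock: 8.0
position: [479.8, 167.2, 447.4]
tcp_rot: [0.0, 0.792, 0.61, 0.0]
contact_force: [1.1, -0.7, -1.2]
opening: 14.9
finger_force: 30.0
```

Request:
send_rows([
  [[-1,0.08,0,0,0,0,0],[-1,0.07,0,0,0,0,0],[-1,0.05,0,0,0,0,0],[-1,0,0,0,0,0,0],[-1,0,0,0,0,0,0],[-1,0,0,0,0,0,0]],
])

```text
clock: 8.6
position: [501.2, 241.8, 447.2]
tcp_rot: [0.0, 0.793, 0.609, -0.0]
contact_force: [0.1, -0.1, -1.2]
opening: 14.4
finger_force: 30.0
```

Run:
```python
from h import *
from cell import cams
import cv2
c,s=np.cos(.263),np.sin(.263)
d=67.5; goto(567-d*c,230.2+d*s,290,-.263)
c=cams.capture("wrist");np.savez("w2.npz",**c)
cv2.imwrite("pics/w2.png",c["pixels"])
```

```text
pos [501.2 241.8 447.2] F [ 0.1 -0.1 -1.2] open 14.4 t 8.6 q [ 0.26  0.29 -0.96  1.54  0.24  1.44 -0.97]
shift units now-axes [ 0.0151 -0.0024  0.393 ] target-axes [ 0.0148 -0.0023  0.393 ] turn units [0.0008 0.0014 0.0034]
```

View pics/w2.png

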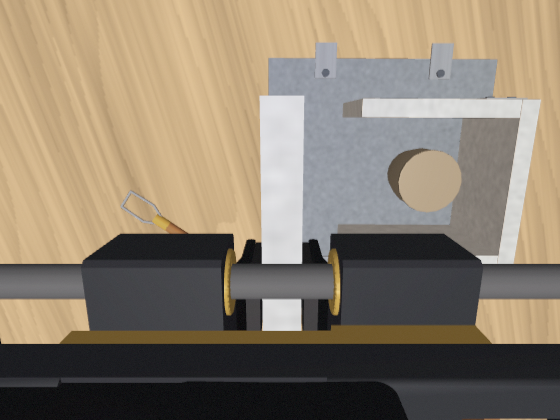

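The wrist view shows the board's +y end at (260–303, 96). The left wall's end corners are at (362, 98) and (362, 118), and the back outer corner is at (538, 100). The board runs parallel to the opening.

Run:
```python
from h import *
c=np.load("w2.npz")
P=lambda u,z:ray(c,u,z)
M=np.array([[np.cos(.263),-np.sin(.263)],[np.sin(.263),np.cos(.263)]])
f=lambda p:(M@(p-np.array([567,230.2]))).round(1) # mould frame
print("TCP in mould",f(np.array([501.2,241.8])))
for n,u,z in[("bd end",(260,96),297),("bd end",(303,96),297),("wall",(362,98),115),("wall in",(362,118),115),("back",(538,100),115),("cast near",(268,58),15),("cast far",(496,59),15)]: print(n,f(P(u,z)))
b=[(P((260,96),297)+P((303,96),297))/2]
```

```text
TCP in mould [-66.6  -5.9]
bd end [-73.6  65.9]
bd end [-59.1  65.9]
wall [-1.  73.8]
wall in [-0.2 58.1]
back [142.   72.5]
cast near [-80.5 118.4]
cast far [157.8 117.8]
```

Request:
send_rows([
  [[-1,0.017,0,0.05,0,0,0],[-1,0,0,0.06,0,0,0],[-1,0,0,0.06,0,0,0],[-1,0,0,0.06,0,0,0],[-1,0,0,0.06,0,0,0],[-1,0,0,0.06,0,0,0],[-1,0,0,0.05,0,0,0],[-1,0,0,0.03,0,0,0],[-1,0,0,0.01,0,0,0],[-1,0,0,0,0,0,0]],
])

```text
clock: 9.65
position: [503.2, 248.7, 271.3]
tcp_rot: [0.0, 0.793, 0.609, -0.0]
contact_force: [-0.3, -0.5, -1.5]
opening: 15.0
finger_force: 30.0
```

Run:
```python
from h import *
from cell import cams
import cv2
c,s=np.cos(.263),np.sin(.263)
d=67.5; goto(567-d*c,230.2+d*s,267,-.263)
c=cams.capture("wrist");np.savez("w3.npz",**c)
t=cams.capture("top");np.savez("t3.npz",**t)
a=c["pixels"][60:340,240:560]; a=cv2.resize(a,(400,350),interpolation=cv2.INTER_CUBIC)
b=cv2.resize(t["pixels"][140:240,110:210],(400,400),interpolation=cv2.INTER_CUBIC)
o=np.zeros((400,800,3),np.uint8);o[:350,:400]=a;o[:,400:]=b
cv2.imwrite("pics/w3.png",o)
```

```text
pos [503.2 248.7 271.3] F [-0.3 -0.5 -1.5] open 15.0 t 9.65 q [ 0.19  0.45 -0.89  1.75  0.39  1.12 -1.09]
shift units now-axes [-0.0033 -0.0028  0.0108] target-axes [-0.0033 -0.0028  0.0108] turn units [0.0003 0.0003 0.0027]
```

View pics/w3.png

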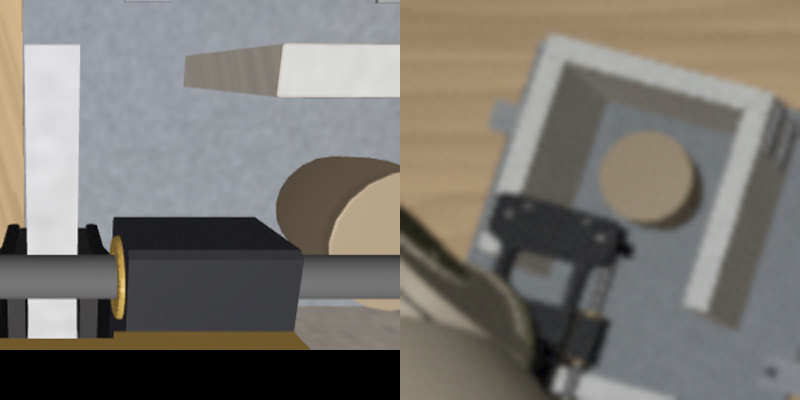

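The board's +y end (crop row 44) lines up with the wall's outer face (row 43) to within about 1 mm, and the two are parallel. The gap is about 57–59 mm. Next I lower it gently.

Request:
send_rows([
  [[-1,0,0,0.005,0,0,0],[-1,0,0,0.005,0,0,0],[-1,0,0,0.002,0,0,0],[-1,0,0,0,0,0,0],[-1,0,0,0,0,0,0]],
])

```text
clock: 10.25
position: [503.1, 249.1, 266.4]
tcp_rot: [0.0, 0.793, 0.609, 0.0]
contact_force: [0.4, -0.3, -1.3]
opening: 14.9
finger_force: 30.0
```

Request:
send_rows([
  [[-1,0,0,0.001,0,0,0],[-1,0,0,0.001,0,0,0],[-1,0,0,0,0,0,0],[-1,0,0,0,0,0,0]],
])

```text
clock: 10.65
position: [503.1, 249.0, 265.5]
tcp_rot: [0.0, 0.793, 0.609, -0.0]
contact_force: [-1.1, -0.9, -1.6]
opening: 14.9
finger_force: 30.0
```

Request:
send_rows([
  [[-1,0,0.013,0,0,0,0],[-1,0,0.018,0,0,0,0],[-1,0,0.018,0,0,0,0],[-1,0,0.018,0,0,0,0],[-1,0,0.018,0,0,0,0],[-1,0,0.015,0,0,0,0],[-1,0,0.012,0,0,0,0],[-1,0,0.008,0,0,0,0],[-1,0,0,0,0,0,0],[-1,0,0,0,0,0,0]],
])

```text
clock: 11.65
position: [549.3, 236.8, 265.5]
tcp_rot: [-0.0, 0.793, 0.609, -0.0]
contact_force: [0.5, -0.1, -1.4]
opening: 14.6
finger_force: 30.0
```

Run:
```python
from h import *
from cell import cams
import cv2
c,s=np.cos(.263),np.sin(.263)
d=7.5; goto(567-d*c,230.2+d*s,265,-.263)
c=cams.capture("wrist");t=cams.capture("side")
a=cv2.resize(c["pixels"][60:220,240:400],(400,400),interpolation=cv2.INTER_CUBIC)
b=cv2.resize(t["pixels"][220:360,150:290],(400,400),interpolation=cv2.INTER_CUBIC)
cv2.imwrite("pics/w4.png",np.hstack([a,b]))
```

```text
pos [549.3 236.8 265.5] F [ 0.5 -0.1 -1.4] open 14.6 t 11.65 q [ 0.17  0.53 -0.85  1.66  0.43  1.15 -1.05]
shift units now-axes [-0.0044  0.0282  0.0013] target-axes [-0.0043  0.0282  0.0013] turn units [-0.0003  0.0002  0.0038]
```

View pics/w4.png

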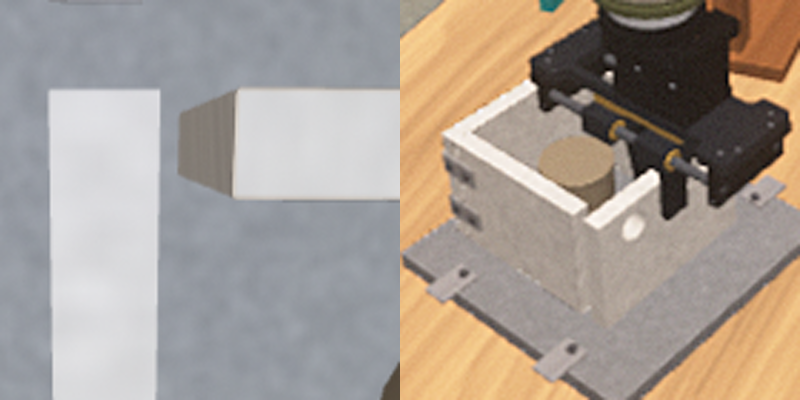

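The board end and the wall's outer face line up (rows 89 and 88), the gap is about 10.5 mm, and the board is upright just above the casting board. Next I ease it in.

Request:
send_rows([
  [[-1,0,0.003,0,0,0,0],[-1,0,0.003,0,0,0,0],[-1,0,0.003,0,0,0,0],[-1,0,0.003,0,0,0,0],[-1,0,0.003,0,0,0,0],[-1,0,0.003,0,0,0,0],[-1,0,0.003,0,0,0,0],[-1,0,0,0,0,0,0],[-1,0,0,0,0,0,0]],
])

```text
clock: 12.65
position: [557.6, 234.5, 265.5]
tcp_rot: [0.0, 0.793, 0.609, -0.0]
contact_force: [-0.3, 0.5, -1.8]
opening: 14.8
finger_force: 30.0
```

Request:
send_rows([
  [[-1,0,0.0015,0,0,0,0],[-1,0,0,0,0,0,0],[-1,0,0,0,0,0,0]],
])

```text
clock: 12.95
position: [558.2, 234.3, 265.5]
tcp_rot: [0.0, 0.793, 0.609, -0.0]
contact_force: [-0.1, 0.2, -1.9]
opening: 14.6
finger_force: 30.0
```

Request:
send_rows([
  [[-1,0,0.0015,0,0,0,0],[-1,0,0,0,0,0,0],[-1,0,0,0,0,0,0]],
])

```text
clock: 13.25
position: [558.6, 234.3, 265.5]
tcp_rot: [-0.0, 0.793, 0.609, -0.0]
contact_force: [-0.9, 0.9, -1.1]
opening: 15.0
finger_force: 30.0
```

Request:
send_rows([
  [[-1,0,0.0015,0,0,0,0],[-1,0,0,0,0,0,0],[-1,0,0,0,0,0,0]],
])

```text
clock: 13.55
position: [559.0, 234.2, 265.4]
tcp_rot: [-0.0, 0.793, 0.609, -0.0]
contact_force: [-4.9, 0.6, 0.5]
opening: 14.7
finger_force: 30.0
```

Request:
send_rows([
  [[-1,0,0.001,0,0,0,0],[-1,0,0,0,0,0,0],[-1,0,0,0,0,0,0]],
])

```text
clock: 13.85
position: [559.1, 234.2, 265.4]
tcp_rot: [-0.0, 0.793, 0.609, -0.001]
contact_force: [-7.2, 1.0, 1.1]
opening: 15.1
finger_force: 30.0
```

Request:
send_rows([
  [[-1,0,0.001,0,0,0,0],[-1,0,0,0,0,0,0],[-1,0,0,0,0,0,0]],
])

```text
clock: 14.15
position: [559.2, 234.3, 265.4]
tcp_rot: [-0.0, 0.793, 0.609, -0.001]
contact_force: [-8.4, -0.2, 2.8]
opening: 14.6
finger_force: 30.0
```

Request:
send_rows([
  [[-1,0,0.0006,0,0,0,0],[-1,0,0,0,0,0,0],[-1,0,0,0,0,0,0],[-1,0,0,0,0,0,0],[-1,0,0,0,0,0,0]],
])

```text
clock: 14.65
position: [559.3, 234.3, 265.4]
tcp_rot: [-0.001, 0.793, 0.609, -0.001]
contact_force: [-10.0, 0.0, 2.9]
opening: 15.0
finger_force: 30.0
```

Run:
```python
from cell import cams,ctrl
import cv2,numpy as np
c=cams.capture("wrist");t=cams.capture("side")
a=cv2.resize(c["pixels"][60:220,240:400],(400,400),interpolation=cv2.INTER_CUBIC)
b=cv2.resize(t["pixels"][220:360,150:290],(400,400),interpolation=cv2.INTER_CUBIC)
cv2.imwrite("pics/w5.png",np.hstack([a,b]))
s=ctrl.get_state();print(s["contact_force"],s["ft_torque"],s["tcp_rot"])
```

```text
[-9.20087809  0.3067813   2.78729917] [ 0.08036846  1.82287181 -0.22358248] [-6.16080582e-04  7.92896616e-01  6.09354945e-01 -1.06190715e-03]
```

View pics/w5.png

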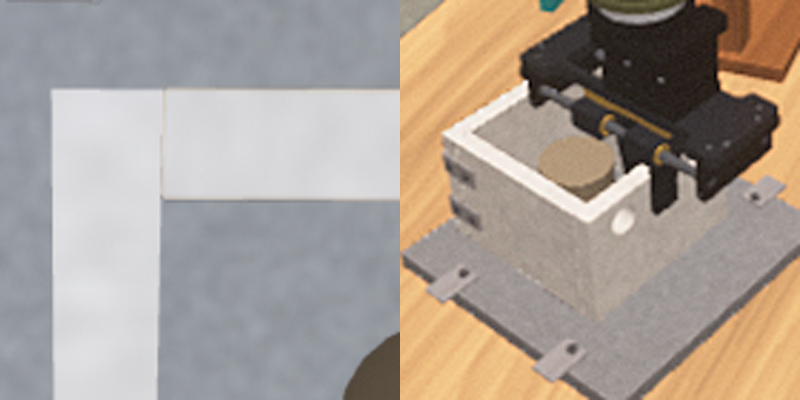

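The left wall end is flush, the board is upright on the casting board, and the moment of 0.22 N m is far below a one-sided contact (about 0.65 N m), so both ends carry load. I'll hold it there.

Request:
send_rows([
  [[-1,0,0.0004,0,0,0,0],[-1,0,0,0,0,0,0],[-1,0,0,0,0,0,0],[-1,0,0,0,0,0,0],[-1,0,0,0,0,0,0],[-1,0,0,0,0,0,0],[-1,0,0,0,0,0,0],[-1,0,0,0,0,0,0],[-1,0,0,0,0,0,0],[-1,0,0,0,0,0,0]],
])

```text
clock: 15.75
position: [559.3, 234.3, 265.4]
tcp_rot: [-0.001, 0.793, 0.609, -0.001]
contact_force: [-10.4, 0.9, 3.8]
opening: 15.1
finger_force: 30.0
```

Request:
send_rows([
  [[-1,0,0,0,0,0,0],[-1,0,0,0,0,0,0],[-1,0,0,0,0,0,0],[-1,0,0,0,0,0,0],[-1,0,0,0,0,0,0],[-1,0,0,0,0,0,0],[-1,0,0,0,0,0,0],[-1,0,0,0,0,0,0],[-1,0,0,0,0,0,0],[-1,0,0,0,0,0,0]],
])

```text
clock: 16.75
position: [559.3, 234.3, 265.4]
tcp_rot: [-0.001, 0.793, 0.609, -0.001]
contact_force: [-9.8, 0.2, 3.4]
opening: 14.8
finger_force: 30.0
```

Request:
send_rows([
  [[-1,0,0,0,0,0,0],[-1,0,0,0,0,0,0],[-1,0,0,0,0,0,0],[-1,0,0,0,0,0,0],[-1,0,0,0,0,0,0],[-1,0,0,0,0,0,0],[-1,0,0,0,0,0,0],[-1,0,0,0,0,0,0],[-1,0,0,0,0,0,0],[-1,0,0,0,0,0,0]],
])

```text
clock: 17.75
position: [559.3, 234.3, 265.4]
tcp_rot: [-0.001, 0.793, 0.609, -0.001]
contact_force: [-10.4, 0.2, 2.7]
opening: 14.7
finger_force: 30.0
```

```bash
python3 -c "
from cell import ctrl
s=ctrl.get_state();print(s['contact_force'],s['ft_torque'],s['position'])"
```

```text
[-10.36735334   0.22337252   2.73648882] [ 0.08309201  2.03505162 -0.23442343] [559.34960817 234.28610724 265.37402917]
```

```bash
python3 -c "
from cell import ctrl
print(ctrl.job_done())"
```

```text
the job is handed in; nothing more can be done
None
```

I handed the job in at about 18 s: the wide board stands across the mould box's open front, gripped and pressed at a steady 10 N or so for over 3 s. The pictures show the +y end flush and centred to about 1 mm; contact at the −y end I judged only from the wrist moment. The hand-in returned no verdict.

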